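Check-weigh a parts tin on a hand scale

ROBOT

A 6-joint arm with a two-finger parallel gripper is mounted at the origin on the work surface. World frame = base frame: x ahead of the robot, y to its left, z up, the work surface at z = 0. Lengths are in mm, angles in rad, forces in N, time in s.
With the tool pointing down it reaches from about 350 to 775 mm from the base axis. Payload 7.3 kg.
Tool frame: the origin (TCP) lies at the very end of the fingers, on their centre line; the grasp point (between the pads) lies 19 mm behind it; z points along the fingers, y is the line along which they close (so a half turn about z gives the same grasp; the last joint's range is limited). The gripper opens to 92 mm and grips with 3 to 60 N. Pads are 19 mm wide; open, the fingers measure 130 mm over their backs; the gripper's body (75 mm by 190 mm) begins 47 mm behind the grasp point.
Start: joints at [0.974, 0.342, 1.524, -0, 1.275, -0.146], TCP at [228.724, 472.578, 226.741] pointing down, gripper open.
Joint ranges: [-2.53, 2.53], [-0.77, 2.02], [0.04, 2.7], [-1, 4.14], [0.28, 2.66], [-3.11, 3.11]. Speed limits (rad/s): [2.57, 2.57, 3.14, 3.14, 3.14, 3.14].

INTERFACE

Orientations are given as [roll, pitch, yaw] about the fixed x, y, z axes, in that order (R = Rz(yaw) Ry(pitch) Rx(roll)).
In Python, from plant import get_obs, vision, workorder gives the robot as it stands.
- The arm moves only by the shell command python3 -m pendant 'ROWS' [OPENING]. ROWS is a JSON object of lists of equal length, an entry for each row: "dp": the shift along the tool's x, y, z in m, a list of three; "rotation": the turn, a rotation vector about the tool's x, y, z in rad, a list of three. A call has 1 to 8 rows; each row is the pose to reach, as a shift and turn from the pose commanded when the call began, along the tool's axes at that moment; what a row does not reach only later rows make up. A row lasts 1/8 s, in which the tool goes at most 62.5 mm and 10.7 degrees, less where a joint would pass 70% of its speed; a pose out of reach is approached as far as the arm can. A call with a gripper value outside its range is refused whole. OPENING is the finger opening in m, from 0 to 0.0918, set as the call begins (- or left out, the last holds). The fingers move at their own pace and stop on an object; the grip force is fixed at half the most. Time passes only in rows, so rows that repeat a pose let the fingers close. It gives the time, the measured TCP pose, the force, the opening and the grip force at its end, in the units of the state.
- get_obs(): the state, without advancing time (a new reading comes with each control period).
- vision.capture(name): name is "scene" or "top" or "wrist"; returns a dict with "pixels" (480x640x3 uint8, red, green, blue), "vfov" (degrees; the focal length in pixels is half the picture's height over the tangent of half this angle, whatever the lens; pixels are square), "cx", "cy" (the principal point, pixels), "pose" (4x4, takes a point from camera to world coordinates); the wrist camera has in their place "T_tool_cam" (4x4, takes a point from camera to tool coordinates, whose origin is the TCP and whose axes are the flange's). Camera axes: x right, y up, looking along -z (the intrinsics and any distortion apply to the point x, -y, -z); pixel columns grow to the right and rows downward; lengths in mm; the calibration is good to about 2 mm. A picture is of the moment at which its call begins: read the wrist's pose just before it. There is no depth.
- workorder.close_job(): hands the job in; it is judged then, once.
The state is a dict: "time": time; "joint_positions": joint angles; "dq": joint speeds; "tau": joint torques, N m; "tool_pos": TCP position; "tcp_rot": TCP orientation; "contact_force": force on the tool from outside, world axes, zero at the start; "moment": the same for the moment, N m; "grip_width": finger opening in mm; "finger_force": force on a finger pad.
Only numpy, scipy, OpenCV 4.12 (cv2) and the standard library are available. Lean on these libraries where they do the work, as an engineer would, in place of code of your own. Each camera call takes 0.05 s, during which the arm holds its last target. There are 200 camera calls.

TASK

Check-weigh the tin of steel slugs: take the hand scale out of its cradle by its grip bar, slip its hook under the tin's handle and gently lift the tin straight up until it hangs level just clear of its foam tray, with only about a centimetre of air between the tin and the tray's upper edge, and hold it still there for two seconds. Then lower it fully home into its pocket, unhook the scale, hang it back upright in its cradle and let go. Let only the hook lift and touch the tin, never press on the foam or run the scale past its range, and leave the other things on the bench where they are.

Things in the scene. Friction and masses are not known exactly. Their poses are not given: they have to be found in the camera images.
- scale: Sprung hand scale, 0.16 kg. Origin: middle of its black level grip bar, 110 (x) x 24 (y) x 22 high, gripped across y. Below: a neck 26 x 14 x 15 high, then a grey housing 46 (x) x 26 (y) x 65 high with a pointer over tick marks; it ends 91 below the origin, the hook comes out below; lowest point of the hook 156 below the origin, unstretched. Own z is up, the hook's mouth opens to own +x.
- hook_seat (a point): Centre of a rod seated in the hook: 145 below scale's origin plus the stretch; axes as scale. The hook, rod 6 thick, bent in the x-z plane: back 14 to the -x side, V bottom to 11 below, tip 17 to the +x side with its top 13 above. A rod across it (along y) enters from the +x side over the tip, its centre 16 to 36 above this point, and drops into the V as the hook rises.
- scale_hook (a joint): Stretch of the scale's spring, m: 0 unstretched, grows as the hook is pulled down; 160 N/m (6.25 mm per newton), lightly damped. Reads about 0.002 with the empty hook. The marked range ends at 0.065 (10 N), the hard stop is at 0.070.
- cradle: Fixed stand. Origin: centre of its underside, on the bench. Base 150 (x) x 90 (y) x 10; two uprights 12 x 46, 47 either side along x, carry the ends of the scale's grip bar at 164, with lugs 8 high on either side (y) of the bar, 5 from it. The scale hangs with its x along the cradle's x (mouth to +x), the middle of its bar 175 above the bench, and lifts straight out.
- tray: Fixed white foam tray, 150 (x) x 170 (y) x 20 high. Origin: centre of its underside, on the bench. Its pocket, 86 x 112 and 12 deep (floor 8 above the bench), holds the tin with 3 play all round. The foam is delicate: it bears at most 18 N in all, the tin's weight included.
- tin: Open steel tin of slugs, 80 (x) x 106 (y), walls 45 high, slugs below the rim, unknown weight (0.25 to 0.9 kg). Origin: centre of its underside; it stands in the tray's pocket. Its fixed handle, a steel rod 6 thick, arches over it in the y-z plane: up at y = -50 and +50 to 75, then slanting in to a nearly level crown 32 long at 100 to 102 above the origin. 54 free below the crown.
- bail_top (a point): Middle of the crown of the tin's handle (centre of the rod), 102 above the tin's origin; the rod runs along the tin's y axis here.
- slug_a: Loose steel slug, diameter 28, 24 high, standing on the bench beside the tray; leave it. Origin: centre of underside.
- slug_b: Second such slug, near the tray; leave it.
- remote: Black hand unit 110 x 36 x 18 lying on the bench beside the cradle; leave it. Origin: centre of underside.
- tape_roll: Empty cardboard tape core, diameter 90, 45 high, on the bench; leave it. Origin: centre of underside.
There are look-alikes about, which are no part of the job. Of the things shaped like the scale, the black one is meant.

How it is judged:
By the outcome, as a careful person would: the job done as asked, in the order asked, and still so for the second after the job is handed in, with the robot touching nothing.
It also fails if it takes over 72 s, if anything falls off the work surface, if the arm or the gripper's body presses on something with over 40 N, if the wrist force passes 120 N, or if a joint passes its speed limit or range.

## Working session

There is one attempt and no reset: what is moved stays moved. The work goes in short steps, Python scripts to look and compute and a shell command to move; the robot and the scene stay as the last step left them, time stands still between calls to the robot, and variables do not carry over. Pictures are saved under pics/ and viewed, at most 10 in all, crops included, and the job is handed in when it is done.

```bash
mkdir -p pics; cat > cap.py <<'E'
import cv2,sys,pickle
from plant import get_obs,vision
def cap(n,f):
    o=get_obs();c=vision.capture(n);cv2.imwrite(f'pics/{f}.png',c['pixels'][:,:,::-1]);pickle.dump((o,c),open(f'pics/{f}.pkl','wb'));return o,c
E
python3 - <<'E'
from cap import *
for n in('scene','top'):
    o,c=cap(n,n+'0');print({k:v for k,v in c.items() if k!='pixels'})
print(o)
E
```

```text
{'vfov': 47.820726035786386, 'cx': 325.2864340808956, 'cy': 244.0011087197035, 'pose': array([[ 1.42435186e-01, -5.22377450e-01,  8.40734213e-01,
         1.30280410e+03],
       [ 9.89766013e-01,  8.26227976e-02, -1.16347376e-01,
        -6.56614781e+01],
       [-8.68656699e-03,  8.48702111e-01,  5.28799840e-01,
         6.15682577e+02],
       [ 0.00000000e+00,  0.00000000e+00,  0.00000000e+00,
         1.00000000e+00]])}
{'vfov': 51.87389081783116, 'cx': 323.08312350551097, 'cy': 248.32276352986182, 'pose': array([[ 1.91818029e-02,  9.92978879e-01, -1.16726192e-01,
         4.22907011e+02],
       [-9.99288698e-01,  2.28318188e-02,  3.00134436e-02,
         6.68674450e+01],
       [ 3.24677869e-02,  1.16067453e-01,  9.92710526e-01,
         1.11645650e+03],
       [ 0.00000000e+00,  0.00000000e+00,  0.00000000e+00,
         1.00000000e+00]])}
{'time': 0.05, 'joint_positions': array([ 9.74015612e-01,  3.42686072e-01,  1.52500810e+00, -2.70910534e-05,
        1.27539651e+00, -1.46005029e-01]), 'dq': array([ 0.00033416, -0.00160219, -0.0008691 ,  0.00058798,  0.00012089,
       -0.0007225 ]), 'tau': array([ 1.40923301e-03, -4.32426167e+01, -2.44999927e+01,  7.19177490e-02,
        5.23117755e-02, -3.90046489e-05]), 'tool_pos': array([228.48387394, 472.22458591, 226.06709907]), 'tcp_rot': array([-3.14010680e+00, -1.92312669e-04,  2.69082473e+00]), 'contact_force': array([-0.27857992,  0.25633488,  0.54590394]), 'moment': array([0.00675263, 0.05355061, 0.02340434]), 'finger_force': 0.0, 'grip_width': 91.81267679384729}
```

View pics/scene0.png

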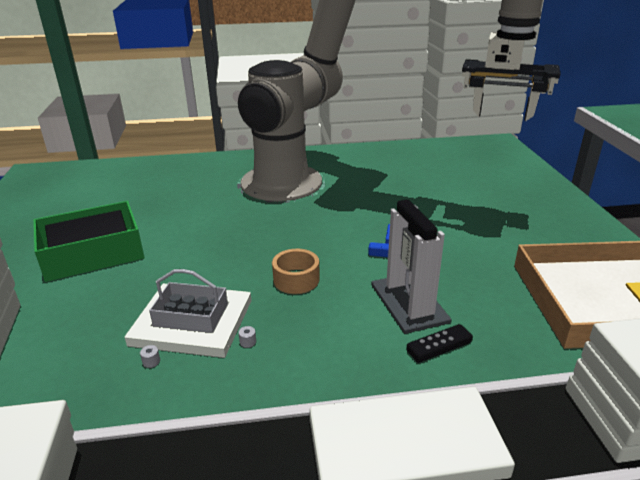

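View pics/top0.png

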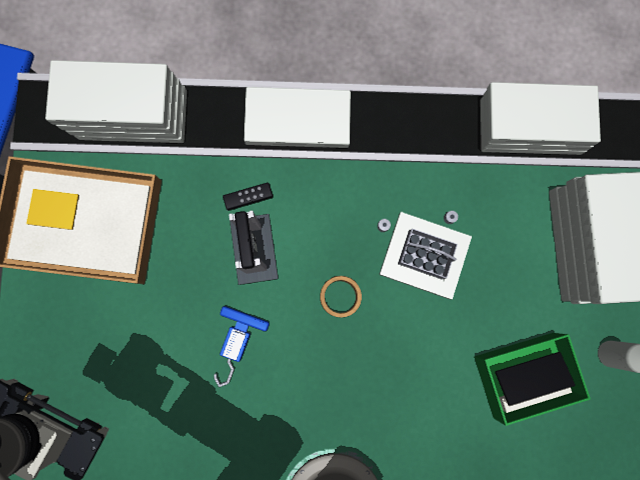

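The scene view shows the black scale in its cradle at (415,260), with the tray and tin at (188,310), slugs at (150,356) and (247,337), and the remote at (440,343). A blue look-alike lies behind the cradle. In the top view the scale bar is at (244,240) and the tin at (428,253).

```bash
cat > geo.py <<'E'
import numpy as np,pickle,cv2
from scipy.spatial.transform import Rotation as R
def load(f): return pickle.load(open(f'pics/{f}.pkl','rb'))
def campose(o,c):
    if 'pose' in c: return c['pose']
    T=np.eye(4);T[:3,:3]=R.from_euler('xyz',o['tcp_rot']).as_matrix();T[:3,3]=o['tool_pos'];return T@c['T_tool_cam']
def ray(o,c,u,v):
    P=campose(o,c);f=240/np.tan(np.radians(c['vfov'])/2)
    d=P[:3,:3]@np.array([(u-c['cx'])/f,-(v-c['cy'])/f,-1]);return P[:3,3],d/np.linalg.norm(d)
def onz(o,c,u,v,z):
    p,d=ray(o,c,u,v);return p+d*(z-p[2])/d[2]
def proj(o,c,X):
    P=campose(o,c);f=240/np.tan(np.radians(c['vfov'])/2);q=P[:3,:3].T@(np.asarray(X,float)-P[:3,3])
    return np.array([c['cx']+f*q[0]/-q[2],c['cy']-f*q[1]/-q[2]])
def two(a,b):
    (p,d),(q,e)=a,b;s=np.linalg.lstsq(np.c_[d,-e],q-p,rcond=None)[0];A=p+d*s[0];B=q+e*s[1];return (A+B)/2,np.linalg.norm(A-B)
E
python3 - <<'E'
from geo import *
o,c=load('top0');im=c['pixels'].astype(int)
def region(m,x0,y0,x1,y1):
    k=np.zeros(m.shape,np.uint8);k[y0:y1,x0:x1]=m[y0:y1,x0:x1]*255
    cs=max(cv2.findContours(k,cv2.RETR_EXTERNAL,cv2.CHAIN_APPROX_NONE)[0],key=cv2.contourArea);return cs
mn,mx=im.min(2),im.max(2)
t=region(mn>170,370,200,480,310);r=cv2.minAreaRect(t);print('tray',r)
P=np.array([onz(o,c,*p,20)[:2] for p in cv2.boxPoints(r)]);print(P,P.mean(0))
b=region(mx<40,222,204,268,280);r=cv2.minAreaRect(b);print('bar',r)
P=np.array([onz(o,c,*p,186)[:2] for p in cv2.boxPoints(r)]);print(P,P.mean(0))
g=region((mx<90)&(mx-mn<25),222,204,285,290);r=cv2.minAreaRect(g);print('base',r)
print(np.array([onz(o,c,*p,10)[:2] for p in cv2.boxPoints(r)]))
a=cv2.resize(c['pixels'][200:290,215:290],None,fx=5,fy=5,interpolation=2);d=cv2.resize(c['pixels'][200:290+10,375:480],None,fx=4.5,fy=4.5,interpolation=2)
s=load('scene0')[1]['pixels'];e=cv2.resize(s[190:340,360:480],None,fx=3,fy=3);W=np.zeros((450,375+360,3),np.uint8);W[:450,:375]=a;W[:450,375:]=e[:450]
cv2.imwrite('pics/crop1.png',W[:,:,::-1]);cv2.imwrite('pics/crop2.png',d[:,:,::-1])
E
```

```text
tray ((426.07421875, 255.28668212890625), (77.03809356689453, 65.95051574707031), 19.179006576538086)
[[ 497.47674165  -91.97144213]
 [ 640.03776827 -140.49455731]
 [ 585.96958405 -306.39974289]
 [ 444.44792156 -255.25591232]] [ 541.98300389 -198.53041366]
bar ((246.4106903076172, 239.53907775878906), (57.102596282958984, 17.650381088256836), 82.303955078125)
[[597.21732304 210.05412099]
 [602.63592928 177.06008057]
 [494.79004908 158.82603178]
 [489.62417494 191.42978075]] [546.06686908 184.34250352]
base ((249.96072387695312, 241.2052459716797), (62.249107360839844, 35.02338790893555), 82.40535736083984)
[[629.32851997 249.16316411]
 [641.98654877 171.22728733]
 [502.05547481 148.20237737]
 [490.04337581 225.13153001]]
```

View pics/crop1.png

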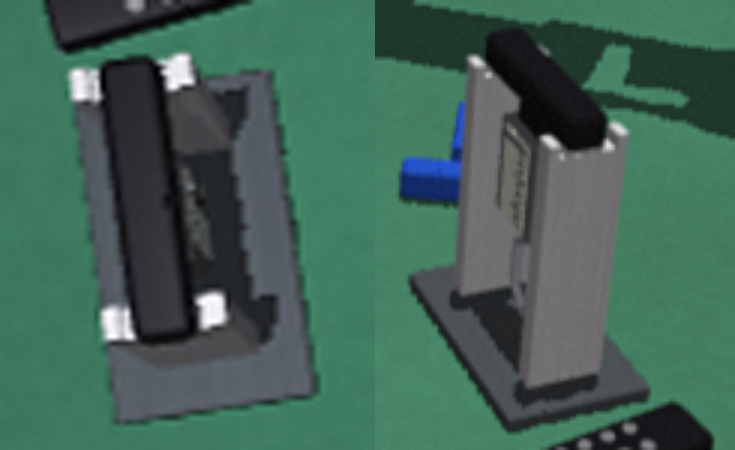

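Crop: the black bar spans about (130,60)–(165,340), which is top-image (244,240), and it sits between four white lugs. The scene view shows the dial face, but the hook's direction is unclear. I'll check it with the wrist camera.

```bash
python3 - <<'E'
from geo import *
from cap import cap
o,c=load('top0')
print('barc',onz(o,c,244.4,240,186)); a=onz(o,c,215+130/5,200+60/5,186);b=onz(o,c,215+165/5,200+340/5,186);print(a,b,np.degrees(np.arctan2(*(a-b)[[1,0]])),np.linalg.norm(a-b))
print('basec',onz(o,c,253.8,249.2,10))
ow,cw=cap('wrist','w0');print(cw['T_tool_cam'].round(3),cw['vfov'],cw['cx'],cw['cy'])
E
```

```text
barc [544.7489468  188.05314719 186.        ]
[598.38720429 196.524526   186.        ] [491.7997795  179.31480133 186.        ] 9.171884470244471 107.96783663497924
basec [547.44070388 189.16469958  10.        ]
[[ 1.0000e-03  9.5500e-01  2.9600e-01  7.9746e+01]
 [ 1.0000e+00 -2.0000e-03  1.0000e-03 -2.3300e-01]
 [ 2.0000e-03  2.9600e-01 -9.5500e-01 -1.5685e+02]
 [ 0.0000e+00  0.0000e+00  0.0000e+00  1.0000e+00]] 69.98933700500763 323.96381012680183 236.9274979245218
```

View pics/crop2.png

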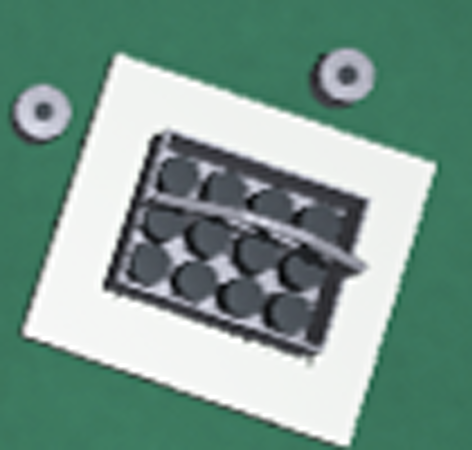

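Crop 2: the tin's handle arches from (150,195) to (365,268), with its crown near (245,217), and it lies parallel to the tray's long side. Next I'll project both possible hook directions into the scene view.

```bash
python3 - <<'E'
from geo import *
s=load('scene0');t=load('top0')
C=np.array([545.5,187.5,0]);y=np.radians(9.3)
im=cv2.resize(s[1]['pixels'][215:325,370:450],None,fx=5,fy=5,interpolation=cv2.INTER_CUBIC);out=[]
for sg in(1,-1):
    k=im.copy();e=np.array([np.cos(y),np.sin(y),0])*sg
    pts=[(0,84),(-14,75),(-14,28),(0,17),(17,30),(17,41)]
    q=[tuple(((proj(*s,C+e*a+[0,0,b])-[370,215])*5).astype(int).tolist()) for a,b in pts]
    for p in q: cv2.circle(k,p,3,(255,0,0),-1)
    out.append(k)
cv2.imwrite('pics/hyp.png',np.hstack(out)[:,:,::-1])
a=proj(*t,[542,-198.5,110]);print('crown px pred',a, 'crown',onz(*t,429.4,248.2,113))
E
```

```text
crown px pred [436.55688979 250.55508575] crown [ 546.19641226 -182.86562174  113.        ]
```

View pics/hyp.png

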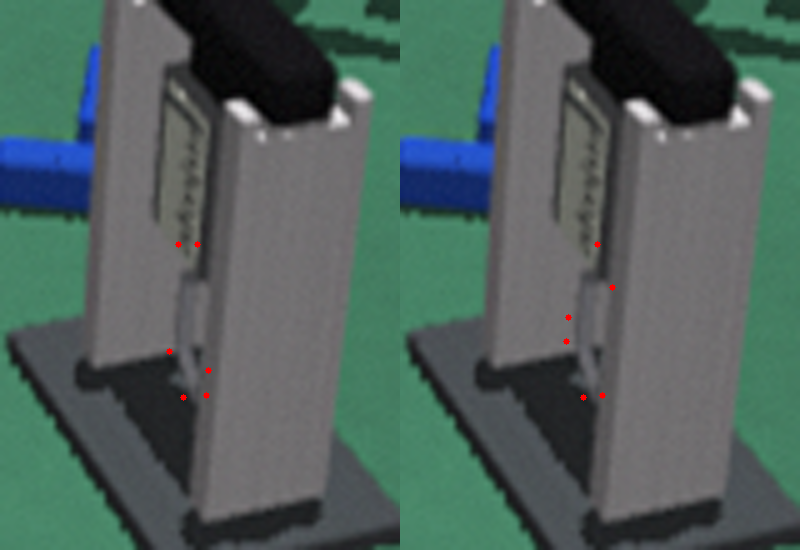

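The left hypothesis fits: the long back rod is on the −x side and the mouth opens to world +x. I'll verify this after lift-out. Next is a move above the bar.

```bash
cat > rel.py <<'E'
# usage: rel.py x y z yaw : shift and turn from the measured pose, tool pointing down target
import sys;from geo import *;from plant import get_obs
o=get_obs();x,y,z,w=map(float,sys.argv[1:5])
A=R.from_euler('xyz',o['tcp_rot']);B=R.from_euler('xyz',[np.pi,0,w])
print(o['time'],o['tool_pos'].round(1),o['tcp_rot'].round(4));print('dp',(A.inv().apply(np.array([x,y,z])-o['tool_pos'])/1000).round(4),'rot',(A.inv()*B).as_rotvec().round(4))
E
python3 rel.py 545.5 188 230 3.304
```

```text
0.15 [228.5 472.3 226.2] [-3.1405e+00 -1.0000e-04  2.6908e+00]
dp [-0.4092 -0.1178 -0.0037] rot [-1.000e-03 -5.000e-04 -6.132e-01]
```

```bash
python3 -m pendant '{"dp":[[-0.04,-0.01,-0.004],[-0.10,-0.03,-0.004],[-0.16,-0.045,-0.004],[-0.22,-0.063,-0.004],[-0.28,-0.08,-0.004],[-0.34,-0.098,-0.004],[-0.385,-0.11,-0.004],[-0.409,-0.118,-0.004]],"rotation":[[0,0,-0.06],[0,0,-0.15],[0,0,-0.25],[0,0,-0.35],[0,0,-0.45],[0,0,-0.53],[0,0,-0.58],[0,0,-0.613]]}'
python3 -m pendant '{"dp":[[0,0,0],[0,0,0]],"rotation":[[0,0,0],[0,0,0]]}'
python3 - <<'E'
from cap import cap
from geo import *
o,c=cap('wrist','w1');print(o['time'],o['tool_pos'],o['tcp_rot'])
E
```

```text
time: 1.15
tool_pos: [547.0, 186.0, 230.1]
tcp_rot: [-3.141, -0.001, -2.98]
contact_force: [-0.2, 1.3, 0.0]
grip_width: 91.7
finger_force: 0.0
time: 1.4
tool_pos: [544.7, 188.7, 230.5]
tcp_rot: [3.141, -0.001, -2.98]
contact_force: [0.4, 0.2, 0.4]
grip_width: 91.8
finger_force: 0.0
1.4 [544.71071205 188.70119329 230.49128408] [ 3.14115234e+00 -9.34428138e-04 -2.97966795e+00]
```

View pics/w1.png

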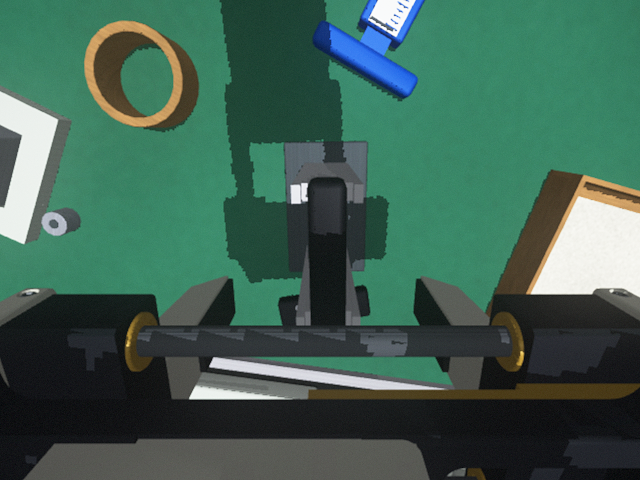

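The wrist view shows the bar centred between the fingers at columns 308–347, with its near end at row 178 and well aligned. I'll measure it.

```bash
python3 - <<'E'
from geo import *
o,c=load('w1');im=c['pixels'].astype(int).max(2)
for v in(178,):print('end',onz(o,c,327,v,184))
M=[]
for v in(205,220,240,260,280):
    r=im[v,290:365]; print(v,r[10:68:2])
for v,a,b in((200,309,347),(300,308,347)): print(v,[onz(o,c,u,v,180).round(1) for u in(a,b)])
E
```

```text
end [491.60130714 181.25253069 184.        ]
205 [49 53 52 54 28 36 41 53 56 55 58 58 58 57 57 59 61 65 62 65 54 39 34 39
 52 50 48 54 49]
220 [51 55 50 48 36 30 39 49 54 51 55 53 54 53 56 55 57 58 59 64 49 36 29 31
 52 53 52 51 50]
240 [45 47 48 51 39 24 28 23 27 27 26 28 26 27 26 25 28 28 29 23 25 23 27 40
 48 50 50 52 48]
260 [45 49 68 87 70 19 24 24 25 22 26 23 27 23 23 19 23 25 20 23 19 25 23 69
 90 48 49 46 87]
280 [144  89  87  90  88  23  24  23  25  25  23  24  21  19  20  24  28  23
  26  23  24  25  24  68  85  88  84 136 133]
200 [array([507.1, 172.7, 180. ]), array([503.3, 195.7, 180. ])]
300 [array([574.4, 182.2, 180. ]), array([570.1, 208. , 180. ])]
```

```bash
python3 -m pendant '{"dp":[[0.001,0,0.02],[0,0,0.05],[0,0,0.07],[0,0,0.0745],[0,0,0.0745]],"rotation":[[0,0,0],[0,0,0],[0,0,0],[0,0,0],[0,0,0]]}'
python3 -m pendant '{"dp":[[0,0,0],[0,0,0],[0,0,0],[0,0,0],[0,0,0],[0,0,0]],"rotation":[[0,0,0],[0,0,0],[0,0,0],[0,0,0],[0,0,0],[0,0,0]]}' 0.0
python3 -m pendant '{"dp":[[0,0,0],[0,0,0]],"rotation":[[0,0,0],[0,0,0]]}'
```

```text
time: 2.08
tool_pos: [545.3, 188.8, 156.8]
tcp_rot: [3.141, 0.001, -2.979]
contact_force: [0.7, 0.2, 0.2]
grip_width: 91.8
finger_force: 0.0
time: 2.82
tool_pos: [545.5, 188.2, 156.2]
tcp_rot: [3.142, 0.0, -2.979]
contact_force: [-0.0, -0.8, -0.3]
grip_width: 36.4
finger_force: 0.0
time: 3.08
tool_pos: [545.5, 188.3, 156.2]
tcp_rot: [3.141, 0.0, -2.979]
contact_force: [0.5, 1.2, 1.2]
grip_width: 23.8
finger_force: 30.0
```

```bash
python3 -m pendant '{"dp":[[0,0,0],[0,0,-0.005],[0,0,-0.02],[0,0,-0.05],[0,0,-0.085],[0,0,-0.12],[0,0,-0.15],[0,0,-0.17]],"rotation":[[0,0,0],[0,0,0],[0,0,0],[0,0,0],[0,0,0],[0,0,0],[0,0,0],[0,0,0]]}'
python3 -m pendant '{"dp":[[0,0,0],[0,0,0]],"rotation":[[0,0,0],[0,0,0]]}'
python3 - <<'E'
from cap import cap
from geo import *
t=load('top0')
cap('scene','s1')
im=load('s1')[1]['pixels'][100:330,350:480]
cv2.imwrite('pics/s1c.png',cv2.resize(im,None,fx=2.6,fy=2.6,interpolation=2)[:,:,::-1])
E
```

```text
time: 4.08
tool_pos: [545.6, 188.1, 329.1]
tcp_rot: [3.142, 0.003, -2.979]
contact_force: [-0.1, 0.6, -1.6]
grip_width: 23.6
finger_force: 30.0
time: 4.32
tool_pos: [545.1, 188.0, 325.6]
tcp_rot: [-3.142, -0.001, -2.979]
contact_force: [0.1, -0.3, -2.5]
grip_width: 23.9
finger_force: 30.0
```

View pics/s1c.png

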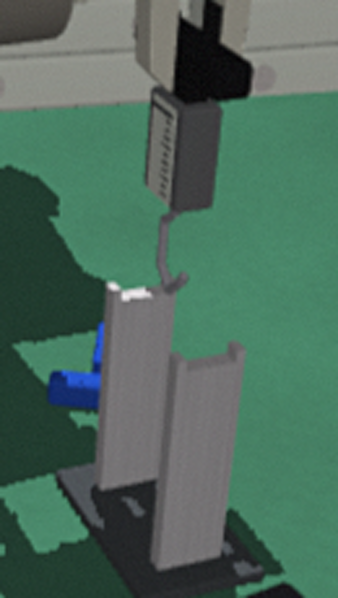

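The scale is out and upright, and the hook mouth opens to +x (hook at (172,280), tip on the right). Now I'll refine the tin pose and compute the approach.

```bash
python3 - <<'E'
from geo import *
t=load('top0');o,c=t;im=c['pixels'].astype(int)
k=np.zeros((480,640),np.uint8);k[200:310,370:480]=(im[200:310,370:480].max(2)<125)&(im[200:310,370:480].max(2)-im[200:310,370:480].min(2)<40)
k=cv2.morphologyEx(k*255,cv2.MORPH_CLOSE,np.ones((5,5)))
cs=[q for q in cv2.findContours(k,cv2.RETR_EXTERNAL,cv2.CHAIN_APPROX_NONE)[0] if cv2.contourArea(q)>600]
for q in cs:
    r=cv2.minAreaRect(q);P=np.array([onz(o,c,*p,45)[:2] for p in cv2.boxPoints(r)]);print(r,P.round(1).tolist(),P.mean(0))
for z in(20,):
    for p in((120,55),(437,163),(350,445),(23,335)): print(onz(o,c,375+p[0]/4.5-.4,200+p[1]/4.5-.4,z)[:2].round(1))
for p in((168,135),(366,200),(310,352)): print('rim',onz(o,c,375+p[0]/4.5-.4,200+p[1]/4.5-.4,53)[:2].round(1))
E
python3 rel.py 478 -177.5 326 2.8135; python3 rel.py 478 -177.5 215 2.8135
```

```text
((428.0000305175781, 254.50003051757812), (52.810035705566406, 38.263553619384766), 18.434947967529297) [[517.4, -127.9], [598.5, -154.6], [563.9, -265.9], [483.1, -238.2]] [ 540.72017507 -196.65004482]
[ 639.3 -142.2]
[ 588.1 -302.8]
[ 445.8 -257. ]
[496.9 -93.9]
rim [ 593.8 -159.4]
rim [ 564.1 -256.5]
rim [ 489.4 -228.3]
4.375 [545.  188.  325.2] [-3.1416e+00 -1.9000e-03 -2.9794e+00]
dp [ 0.1251 -0.3499 -0.0005] rot [-0.0005 -0.0019  0.4903]
4.375 [545.  188.  325.2] [-3.1416e+00 -1.9000e-03 -2.9794e+00]
dp [ 0.1249 -0.3499  0.1105] rot [-0.0005 -0.0019  0.4903]
```

```bash
python3 -m pendant '{"dp":[[0.005,-0.015,0],[0.017,-0.05,0],[0.034,-0.096,0],[0.054,-0.15,0],[0.075,-0.21,0],[0.096,-0.27,0],[0.114,-0.32,0.01],[0.125,-0.35,0.03]],"rotation":[[0,0,0],[0,0,0.05],[0,0,0.12],[0,0,0.21],[0,0,0.30],[0,0,0.39],[0,0,0.46],[0,0,0.498]]}'
python3 -m pendant '{"dp":[[0,0,0.03],[0,0,0.06],[0,0,0.077],[0,0,0.08],[0,0,0.08],[0,0,0.08]],"rotation":[[0,0,0],[0,0,0],[0,0,0],[0,0,0],[0,0,0],[0,0,0]]}'
python3 - <<'E'
from cap import cap
o,c=cap('wrist','w2');print(o['tool_pos'],o['tcp_rot']);cap('scene','s2')
E
```

```text
time: 5.38
tool_pos: [477.3, -180.8, 296.0]
tcp_rot: [-3.141, 0.001, 2.801]
contact_force: [0.5, -0.1, -3.1]
grip_width: 23.8
finger_force: 30.0
time: 6.12
tool_pos: [478.9, -177.8, 217.1]
tcp_rot: [-3.141, 0.002, 2.806]
contact_force: [0.7, -0.6, -2.0]
grip_width: 23.4
finger_force: 30.0
[ 478.90610664 -177.76015257  217.09139659] [-3.14132016e+00  1.65233434e-03  2.80575026e+00]
```

View pics/w2.png

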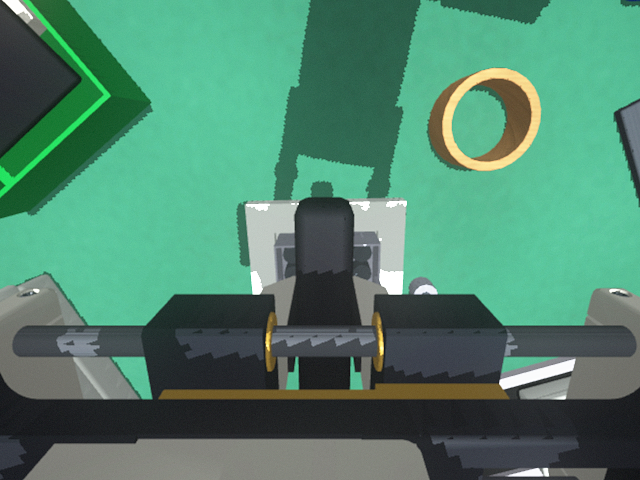

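The wrist view shows the tray's near edge at row ~203, columns 247–405, and the tin's near wall at columns 275–382. Both are centred under the scale. I'll quantify that.

```bash
python3 - <<'E'
from geo import *
o,c=load('w2');im=c['pixels'].astype(int)
A=R.from_euler('xyz',o['tcp_rot']);f=lambda u,v,z:(A.inv().apply(onz(o,c,u,v,z)-o['tool_pos'])).round(1)
m=(im.min(2)>150)
for v in(208,215,225,230,240,250,260):
    r=np.where(m[v,200:440])[0]+200;print(v,r.min(),r.max(),f(r.min()-.5,v,20),f(r.max()+.5,v,20))
for u in(255,265,275,285,365,375,385,395):
    q=np.where(m[190:260,u])[0]+190;print(u,q.min() if len(q) else None, f(u,q.min()-.5,20) if len(q) else '')
for v in(237,245,255,265): print(v,im[v,268:296:1].max(1).tolist(),im[v,356:388].max(1).tolist())
E
```

```text
208 245 405 [  2.1 -84.4 197.1] [  2.4  85.1 197.1]
215 246 405 [ -5.5 -83.9 197.1] [ -5.2  85.7 197.1]
225 247 404 [-16.5 -83.6 197.1] [-16.2  85.4 197.1]
230 247 404 [-22.  -83.9 197.2] [-21.7  85.8 197.1]
240 248 404 [-33.3 -83.6 197.2] [-33.   86.6 197.1]
250 249 403 [-44.8 -83.2 197.2] [-44.5  86.3 197.1]
260 250 403 [-56.5 -82.9 197.2] [-56.2  87.1 197.2]
255 202 [  9.1 -73.  197.1]
265 201 [ 10.1 -62.4 197.1]
275 203 [  8.  -52.1 197.1]
285 201 [ 10.2 -41.5 197.1]
365 199 [ 12.4  42.1 197.1]
375 199 [ 12.5  52.6 197.1]
385 199 [ 12.5  63.  197.1]
395 198 [ 13.5  73.4 197. ]
237 [201, 202, 202, 201, 202, 203, 166, 145, 186, 169, 116, 114, 115, 116, 115, 118, 113, 114, 116, 118, 117, 115, 114, 115, 121, 117, 91, 48] [124, 122, 123, 122, 124, 128, 130, 128, 125, 123, 120, 121, 125, 126, 125, 125, 125, 124, 123, 124, 121, 146, 186, 202, 198, 198, 201, 201, 199, 199, 201, 202]
245 [201, 199, 199, 202, 204, 180, 138, 120, 124, 123, 123, 123, 123, 124, 126, 127, 129, 126, 129, 128, 131, 127, 127, 131, 130, 134, 108, 64] [164, 167, 167, 166, 165, 164, 163, 215, 253, 250, 199, 151, 154, 149, 157, 166, 165, 158, 155, 151, 150, 150, 154, 160, 177, 199, 203, 202, 202, 203, 202, 203]
255 [197, 201, 199, 201, 199, 202, 175, 151, 129, 101, 107, 105, 103, 113, 118, 100, 83, 79, 79, 80, 79, 80, 77, 80, 79, 79, 71, 57] [79, 79, 81, 82, 78, 84, 77, 83, 81, 83, 81, 80, 81, 84, 86, 138, 146, 111, 102, 106, 107, 102, 136, 157, 180, 205, 201, 202, 200, 200, 201, 204]
265 [200, 202, 199, 200, 200, 202, 195, 171, 150, 119, 103, 105, 108, 102, 126, 145, 147, 151, 113, 63, 66, 66, 66, 65, 65, 62, 63, 56] [65, 68, 69, 76, 77, 82, 79, 76, 76, 73, 68, 65, 72, 134, 163, 166, 135, 108, 108, 107, 108, 112, 142, 161, 184, 205, 202, 202, 201, 203, 202, 199]
```

```bash
python3 -m pendant '{"dp":[[0,0.0035,0.005],[-0.005,0.0035,0.005],[-0.015,0.0035,0.005],[-0.03,0.0035,0.005],[-0.045,0.0035,0.005],[-0.058,0.0035,0.005],[-0.0655,0.0035,0.005],[-0.0655,0.0035,0.005]],"rotation":[[0,0,-0.015],[0,0,-0.025],[0,0,-0.025],[0,0,-0.025],[0,0,-0.025],[0,0,-0.025],[0,0,-0.025],[0,0,-0.025]]}'
python3 -m pendant '{"dp":[[0,0,0],[0,0,0]],"rotation":[[0,0,0],[0,0,0]]}'
python3 - <<'E'
from cap import cap
from geo import *
o,c=cap('scene','s3');print(o['tool_pos'],o['tcp_rot'])
im=c['pixels'][190:370,115:275]
a=cv2.resize(im,None,fx=3.3,fy=3.3,interpolation=2)
cv2.imwrite('pics/s3c.png',a[:,:,::-1])
E
```

```text
time: 7.22
tool_pos: [542.0, -195.8, 210.9]
tcp_rot: [3.141, -0.0, 2.831]
contact_force: [-0.4, 0.1, -1.2]
grip_width: 24.1
finger_force: 30.0
time: 7.48
tool_pos: [541.3, -195.6, 211.4]
tcp_rot: [3.142, 0.0, 2.831]
contact_force: [-0.2, -0.1, -1.1]
grip_width: 23.5
finger_force: 30.0
[ 541.34262349 -195.58161647  211.35167948] [3.14152225e+00 2.30441255e-07 2.83080669e+00]
```

View pics/s3c.png

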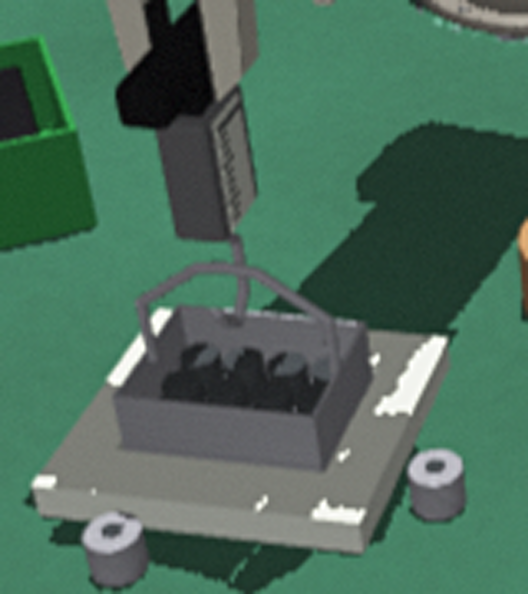

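The hook is at (237,300), with its stem crossing the crown at (240,268). The handle bends are at about (143,302) and (331,318). I'll cast these to check the centring.

```bash
python3 - <<'E'
from geo import *
o,c=load('s3');A=R.from_euler('xyz',o['tcp_rot']);px=lambda u,v:(115+u/3.3-.35,190+v/3.3-.35)
f=lambda X:A.inv().apply(X-o['tool_pos']).round(1)
a=onz(o,c,*px(143,302),83);b=onz(o,c,*px(331,318),83);print(a,b,np.linalg.norm(a-b),f(a),f(b),f((a+b)/2))
S=lambda x,y,z:o['tool_pos']+A.apply([-x,y,z])
for x,z in((0,-19),(-14,90),(-14,126),(0,137),(17,113)):
    q=proj(o,c,S(x,0,z));print(x,z,((q-[115,190]+.35)*3.3).round(1))
im=c['pixels'].astype(int)
a=cv2.resize(c['pixels'][255:300,150:230],None,fx=10,fy=10,interpolation=cv2.INTER_CUBIC);cv2.imwrite('pics/s3d.png',a[:,:,::-1])
E
```

```text
[ 529.0116144  -243.61389086   83.        ] [ 557.79673547 -148.13786269   83.        ] 99.72088622777414 [ -2.9 -49.5 128.3] [ -1.2  50.2 128.4] [ -2.1   0.3 128.4]
0 -19 [191.4  50. ]
-14 90 [236.8 229.5]
-14 126 [247.  287.9]
0 137 [239.7 321.3]
17 113 [219.7 302.4]
```

View pics/s3d.png

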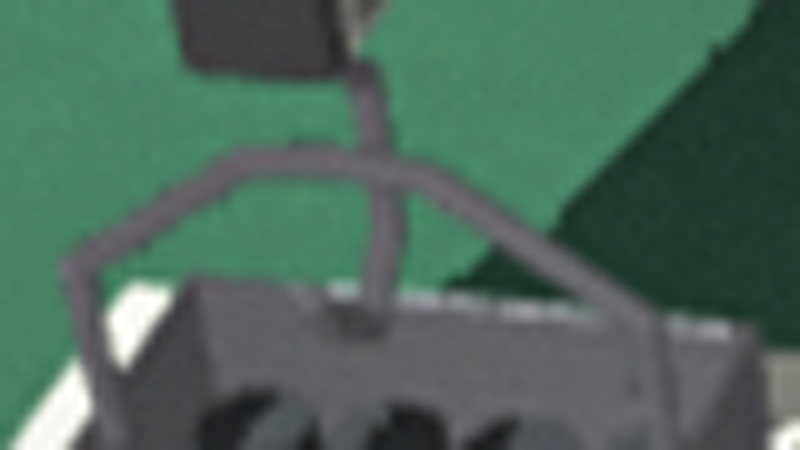

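```bash
python3 - <<'E'
from geo import *
for n,off,k in(('s1',(350,100),2.6),('s3',(150,255),10)):
    o,c=load(n);A=R.from_euler('xyz',o['tcp_rot'])
    for x,z in((-14,90),(-14,124),(0,139),(17,128),(17,115)):
        print(n,x,z,((proj(o,c,o['tool_pos']+A.apply([-x,0,z]))-off)*k).round(0))
E
```

```text
s1 -14 90 [164. 212.]
s1 -14 124 [159. 261.]
s1 0 139 [167. 291.]
s1 17 128 [180. 288.]
s1 17 115 [182. 270.]
s3 -14 90 [364.  42.]
s3 -14 124 [393. 209.]
s3 0 139 [374. 330.]
s3 17 128 [326. 337.]
s3 17 115 [314. 273.]
```

Geometry agrees with the calibration: the handle centre is 2 mm ahead in x and 0.3 mm off in y. I'll advance 1.5 mm and rise gently.

```bash
python3 -m pendant '{"dp":[[-0.0015,0,0],[-0.0015,0,-0.003],[-0.0015,0,-0.007],[-0.0015,0,-0.012],[-0.0015,0,-0.017],[-0.0015,0,-0.021],[-0.0015,0,-0.024],[-0.0015,0,-0.026]],"rotation":[[0,0,0],[0,0,0],[0,0,0],[0,0,0],[0,0,0],[0,0,0],[0,0,0],[0,0,0]]}'
python3 -m pendant '{"dp":[[0,0,-0.002],[0,0,-0.004],[0,0,-0.006],[0,0,-0.008],[0,0,-0.01],[0,0,-0.012],[0,0,-0.013],[0,0,-0.013]],"rotation":[[0,0,0],[0,0,0],[0,0,0],[0,0,0],[0,0,0],[0,0,0],[0,0,0],[0,0,0]]}'
python3 - <<'E'
from cap import cap
from geo import *
o,c=cap('scene','s4');print(o['tool_pos'])
a=cv2.resize(c['pixels'][200:330,120:280],None,fx=4,fy=4,interpolation=2);cv2.imwrite('pics/s4c.png',a[:,:,::-1])
E
```

```text
time: 8.52
tool_pos: [543.1, -196.2, 237.4]
tcp_rot: [3.142, 0.0, 2.831]
contact_force: [0.1, 0.4, -2.3]
grip_width: 23.9
finger_force: 30.0
time: 9.52
tool_pos: [542.9, -196.1, 250.2]
tcp_rot: [3.141, -0.0, 2.831]
contact_force: [-0.8, -0.3, -3.9]
grip_width: 24.1
finger_force: 30.0
[ 542.94516064 -196.13927058  250.15825627]
```

View pics/s4c.png

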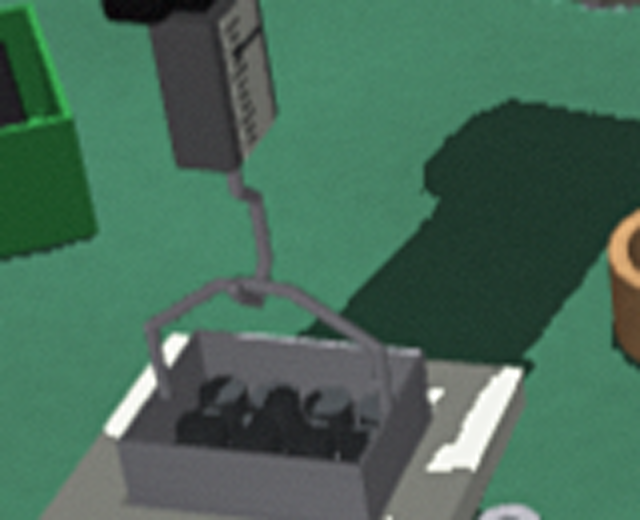

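The hook is seated at mid-crown (248,290) and the spring is starting to stretch. From here I'll track numerically and view no more pictures.

```bash
cat > trk.py <<'E'
from cap import cap
from geo import *
import sys
def track(new,ref='s4'):
    o,c=cap('scene',new);r=load(ref)[1]
    g=lambda x:cv2.cvtColor(x,cv2.COLOR_RGB2GRAY)
    A,B=g(r['pixels']),g(c['pixels']);m=np.zeros_like(A);m[272:332,148:228]=255
    # tin body features only (front wall, rim, slugs)
    p=cv2.goodFeaturesToTrack(A,30,.02,4,mask=m)
    q,s,_=cv2.calcOpticalFlowPyrLK(A,B,p,None,winSize=(15,15),maxLevel=3)
    b,s2,_=cv2.calcOpticalFlowPyrLK(B,A,q,None,winSize=(15,15),maxLevel=3)
    ok=(s.ravel()==1)&(np.linalg.norm((b-p)[:,0],axis=1)<.5);d=(q-p)[ok,0]
    X=[541.,-197,40];k=(proj(*load(ref),np.array(X)+[0,0,10])-proj(*load(ref),X))/10
    dz=d[:,1]/k[1]
    print(new,'t',round(o['time'],2),'tcp',o['tool_pos'].round(1),'Fz',round(o['contact_force'][2],2),'n',ok.sum(),'du %.2f dv %.2f'%tuple(np.median(d,0)),'dz per pt',np.sort(dz).round(0).astype(int).tolist(),'med %.1f'%np.median(dz))
    return p[ok,0],d,k
if __name__=='__main__': track(sys.argv[1])
E
python3 -m pendant '{"dp":[[0,0,-0.002],[0,0,-0.004],[0,0,-0.006],[0,0,-0.008],[0,0,-0.01],[0,0,-0.012],[0,0,-0.012],[0,0,-0.012]],"rotation":[[0,0,0],[0,0,0],[0,0,0],[0,0,0],[0,0,0],[0,0,0],[0,0,0],[0,0,0]]}'
python3 trk.py a1
python3 -m pendant '{"dp":[[0,0,-0.002],[0,0,-0.004],[0,0,-0.006],[0,0,-0.008],[0,0,-0.01],[0,0,-0.01],[0,0,-0.01],[0,0,-0.01]],"rotation":[[0,0,0],[0,0,0],[0,0,0],[0,0,0],[0,0,0],[0,0,0],[0,0,0],[0,0,0]]}'
python3 trk.py a2
```

```text
time: 10.58
tool_pos: [543.0, -196.1, 262.1]
tcp_rot: [3.141, -0.0, 2.831]
contact_force: [-0.9, 0.9, -5.6]
grip_width: 24.0
finger_force: 30.0
a1 t 10.57 tcp [ 543.  -196.1  262.1] Fz -5.6 n 30 du -0.05 dv -0.00 dz per pt [-1, -1, 0, 0, 0, 0, 0, 0, 0, 0, 0, 0, 0, 0, 0, 0, 0, 0, 0, 0, 0, 0, 0, 0, 0, 0, 0, 0, 1, 1] med 0.0
time: 11.62
tool_pos: [543.0, -196.1, 272.1]
tcp_rot: [3.141, -0.0, 2.831]
contact_force: [-1.5, 0.8, -7.7]
grip_width: 23.5
finger_force: 30.0
a2 t 11.62 tcp [ 543.  -196.1  272.1] Fz -7.69 n 30 du -0.08 dv 0.05 dz per pt [-2, -2, -1, -1, -1, 0, 0, 0, 0, 0, 0, 0, 0, 0, 0, 0, 0, 0, 0, 0, 0, 0, 0, 0, 0, 0, 0, 1, 1, 1] med -0.1
```

```bash

python3 -m pendant '{"dp":[[0.0005,0,-0.0015],[0.001,0,-0.003],[0.001,0,-0.0045],[0.001,0,-0.006],[0.001,0,-0.0075],[0.001,0,-0.008],[0.001,0,-0.008],[0.001,0,-0.008]],"rotation":[[0,0,0],[0,0,0],[0,0,0],[0,0,0],[0,0,0],[0,0,0],[0,0,0],[0,0,0]]}'
python3 trk.py a3
python3 -m pendant '{"dp":[[0,0,-0.0015],[0,0,-0.003],[0,0,-0.0045],[0,0,-0.006],[0,0,-0.006],[0,0,-0.006],[0,0,-0.006]],"rotation":[[0,0,0],[0,0,0],[0,0,0],[0,0,0],[0,0,0],[0,0,0],[0,0,0]]}'
python3 trk.py a4
```

```text
time: 12.68
tool_pos: [542.1, -195.9, 280.1]
tcp_rot: [3.141, -0.0, 2.831]
contact_force: [0.3, 0.6, -8.5]
grip_width: 23.7
finger_force: 30.0
a3 t 12.68 tcp [ 542.1 -195.9  280.1] Fz -8.49 n 30 du -0.06 dv -0.00 dz per pt [-2, -1, -1, -1, -1, -1, -1, -1, 0, 0, 0, 0, 0, 0, 0, 0, 0, 0, 0, 0, 0, 0, 0, 0, 0, 0, 1, 1, 1, 1] med 0.0
time: 13.6
tool_pos: [542.0, -195.8, 286.1]
tcp_rot: [3.141, -0.0, 2.831]
contact_force: [0.1, 0.3, -9.6]
grip_width: 23.5
finger_force: 30.0
a4 t 13.6 tcp [ 542.  -195.8  286.1] Fz -9.57 n 30 du -0.01 dv -0.23 dz per pt [-2, -2, -1, 0, 0, 0, 0, 0, 0, 0, 0, 0, 0, 0, 0, 0, 1, 1, 1, 1, 1, 1, 1, 1, 1, 1, 1, 1, 1, 1] med 0.5
```

```bash

python3 -m pendant '{"dp":[[0,0,-0.001],[0,0,-0.002],[0,0,-0.003],[0,0,-0.004],[0,0,-0.004],[0,0,-0.004]],"rotation":[[0,0,0],[0,0,0],[0,0,0],[0,0,0],[0,0,0],[0,0,0]]}'
python3 trk.py a5
python3 -m pendant '{"dp":[[0,0,-0.001],[0,0,-0.002],[0,0,-0.003],[0,0,-0.004],[0,0,-0.004],[0,0,-0.004]],"rotation":[[0,0,0],[0,0,0],[0,0,0],[0,0,0],[0,0,0],[0,0,0]]}'
python3 trk.py a6
```

```text
time: 14.4
tool_pos: [542.1, -195.8, 290.2]
tcp_rot: [3.141, -0.0, 2.831]
contact_force: [0.1, -0.4, -10.1]
grip_width: 24.0
finger_force: 30.0
a5 t 14.4 tcp [ 542.1 -195.8  290.2] Fz -10.06 n 29 du -0.40 dv -1.99 dz per pt [-2, -1, 1, 1, 2, 2, 2, 3, 3, 3, 3, 4, 4, 4, 4, 4, 4, 4, 5, 5, 5, 5, 5, 5, 5, 5, 5, 6, 6] med 4.3
time: 15.2
tool_pos: [542.1, -195.9, 294.2]
tcp_rot: [3.141, -0.0, 2.831]
contact_force: [-0.8, -0.2, -10.4]
grip_width: 24.0
finger_force: 30.0
a6 t 15.2 tcp [ 542.1 -195.9  294.2] Fz -10.44 n 23 du -0.73 dv -3.88 dz per pt [-12, -2, 1, 1, 2, 7, 7, 8, 8, 8, 8, 8, 8, 9, 9, 9, 9, 9, 9, 9, 9, 10, 10] med 8.4
```

```bash

python3 -m pendant '{"dp":[[0,0,-0.001],[0,0,-0.002],[0,0,-0.003],[0,0,-0.004],[0,0,-0.005],[0,0,-0.006],[0,0,-0.007],[0,0,-0.008]],"rotation":[[0,0,0],[0,0,0],[0,0,0],[0,0,0],[0,0,0],[0,0,0],[0,0,0],[0,0,0]]}'
python3 -m pendant '{"dp":[[0,0,-0.001],[0,0,-0.002],[0,0,-0.003],[0,0,-0.004],[0,0,-0.005],[0,0,-0.0055],[0,0,-0.0055],[0,0,-0.0055]],"rotation":[[0,0,0],[0,0,0],[0,0,0],[0,0,0],[0,0,0],[0,0,0],[0,0,0],[0,0,0]]}'
python3 - <<'E'
from trk import *
p,d,k=track('a7');print(np.c_[p,d,d[:,1]/k[1]].round(1))
E
```

```text
time: 16.25
tool_pos: [542.1, -195.9, 302.3]
tcp_rot: [3.142, -0.0, 2.831]
contact_force: [-0.6, 0.2, -9.1]
grip_width: 23.7
finger_force: 30.0
time: 17.25
tool_pos: [542.1, -195.8, 307.7]
tcp_rot: [3.141, -0.0, 2.831]
contact_force: [0.6, 0.0, -9.2]
grip_width: 23.9
finger_force: 30.0
a7 t 17.25 tcp [ 542.1 -195.8  307.7] Fz -9.16 n 17 du -1.85 dv -10.16 dz per pt [-3, 2, 13, 21, 21, 21, 22, 22, 22, 22, 22, 22, 22, 23, 23, 23, 25] med 21.9
[[ 2.27e+02  3.16e+02 -1.60e+00  1.50e+00 -3.20e+00]
 [ 2.27e+02  2.91e+02  1.00e-01 -9.00e-01  1.90e+00]
 [ 1.95e+02  2.99e+02 -1.90e+00 -9.70e+00  2.09e+01]
 [ 2.04e+02  3.14e+02 -1.90e+00 -1.05e+01  2.27e+01]
 [ 2.07e+02  3.01e+02 -1.60e+00 -1.02e+01  2.19e+01]
 [ 1.99e+02  2.98e+02 -2.00e+00 -1.00e+01  2.17e+01]
 [ 1.80e+02  2.98e+02 -1.90e+00 -1.02e+01  2.19e+01]
 [ 1.76e+02  2.95e+02 -1.80e+00 -1.03e+01  2.22e+01]
 [ 1.81e+02  3.04e+02 -1.80e+00 -1.03e+01  2.22e+01]
 [ 1.84e+02  3.00e+02 -2.10e+00 -9.90e+00  2.15e+01]
 [ 2.12e+02  3.31e+02 -1.00e+00 -6.10e+00  1.32e+01]
 [ 1.99e+02  3.02e+02 -1.90e+00 -9.90e+00  2.13e+01]
 [ 2.11e+02  3.07e+02 -1.80e+00 -1.03e+01  2.22e+01]
 [ 1.80e+02  2.83e+02 -1.00e+00 -1.07e+01  2.30e+01]
 [ 1.75e+02  2.99e+02 -2.10e+00 -1.00e+01  2.16e+01]
 [ 1.84e+02  2.75e+02 -2.00e+00 -1.15e+01  2.49e+01]
 [ 1.64e+02  3.10e+02 -1.80e+00 -1.05e+01  2.28e+01]]
```

The tin is 22 mm up, level, and has 10 mm of air under it. I'll hold.

```bash
H='x'; for i in 1 2 3; do python3 -m pendant '{"dp":[[0,0,0],[0,0,0],[0,0,0],[0,0,0],[0,0,0],[0,0,0],[0,0,0],[0,0,0]],"rotation":[[0,0,0],[0,0,0],[0,0,0],[0,0,0],[0,0,0],[0,0,0],[0,0,0],[0,0,0]]}'|head -2; python3 trk.py h$i; done
```

```text
time: 18.3
tool_pos: [542.1, -195.9, 307.7]
h1 t 18.3 tcp [ 542.1 -195.9  307.7] Fz -10.67 n 17 du -1.87 dv -10.23 dz per pt [-3, 2, 14, 21, 22, 22, 22, 22, 22, 22, 22, 22, 22, 23, 23, 23, 25] med 22.1
time: 19.35
tool_pos: [542.1, -195.9, 307.7]
h2 t 19.35 tcp [ 542.1 -195.9  307.7] Fz -9.24 n 17 du -1.86 dv -10.23 dz per pt [-3, 2, 14, 21, 22, 22, 22, 22, 22, 22, 22, 22, 22, 23, 23, 23, 25] med 22.1
time: 20.4
tool_pos: [542.1, -195.9, 307.7]
h3 t 20.4 tcp [ 542.1 -195.9  307.7] Fz -9.2 n 18 du -1.86 dv -10.18 dz per pt [-3, 2, 13, 14, 21, 21, 22, 22, 22, 22, 22, 22, 22, 22, 23, 23, 23, 25] med 22.0
```

```bash
python3 - <<'E'
from geo import *
s=load('s4')
for X in([541.,-197,40],[575,-200,40]):
    a=proj(*s,np.array(X)+[0,0,22])-proj(*s,X);print(a)
    print('per mm y',proj(*s,np.array(X)+[0,1,0])-proj(*s,X),'x',proj(*s,np.array(X)+[1,0,0])-proj(*s,X))
E
```

```text
[ -1.83585433 -10.26148152]
per mm y [ 0.59329667 -0.05550163] x [-0.04006507  0.35795672]
[ -1.93802521 -10.42896753]
per mm y [ 0.61277236 -0.05892755] x [-0.0443824   0.38135305]
```

No lateral drift. Lowering straight down.

```bash

python3 -m pendant '{"dp":[[0,0,0.001],[0,0,0.0025],[0,0,0.004],[0,0,0.0055],[0,0,0.007],[0,0,0.0085],[0,0,0.01],[0,0,0.011]],"rotation":[[0,0,0],[0,0,0],[0,0,0],[0,0,0],[0,0,0],[0,0,0],[0,0,0],[0,0,0]]}' >/dev/null
python3 -m pendant '{"dp":[[0,0,0.001],[0,0,0.002],[0,0,0.003],[0,0,0.004],[0,0,0.005],[0,0,0.006],[0,0,0.007],[0,0,0.008]],"rotation":[[0,0,0],[0,0,0],[0,0,0],[0,0,0],[0,0,0],[0,0,0],[0,0,0],[0,0,0]]}'>/dev/null
python3 trk.py l1
python3 -m pendant '{"dp":[[0,0,0.0007],[0,0,0.0014],[0,0,0.0021],[0,0,0.0028],[0,0,0.0035],[0,0,0.0045],[0,0,0.0055],[0,0,0.0065]],"rotation":[[0,0,0],[0,0,0],[0,0,0],[0,0,0],[0,0,0],[0,0,0],[0,0,0],[0,0,0]]}'
python3 trk.py l2
```

```text
l1 t 22.45 tcp [ 542.1 -195.9  288.6] Fz -9.7 n 30 du -0.27 dv -1.30 dz per pt [-2, -1, 1, 1, 1, 1, 2, 2, 2, 2, 2, 2, 3, 3, 3, 3, 3, 3, 3, 3, 3, 3, 3, 3, 3, 3, 4, 4, 4, 4] med 2.8
time: 23.5
tool_pos: [542.1, -195.8, 282.2]
tcp_rot: [3.141, 0.0, 2.831]
contact_force: [-0.1, 0.7, -10.0]
grip_width: 23.5
finger_force: 30.0
l2 t 23.5 tcp [ 542.1 -195.8  282.2] Fz -9.99 n 30 du 0.01 dv -0.15 dz per pt [-2, -1, -1, 0, 0, 0, 0, 0, 0, 0, 0, 0, 0, 0, 0, 0, 0, 0, 0, 1, 1, 1, 1, 1, 1, 1, 1, 1, 1, 1] med 0.3
```

```bash

python3 -m pendant '{"dp":[[0,0,0.002],[0,0,0.005],[0,0,0.009],[0,0,0.014],[0,0,0.019],[0,0,0.024],[0,0,0.029],[0,0,0.034]],"rotation":[[0,0,0],[0,0,0],[0,0,0],[0,0,0],[0,0,0],[0,0,0],[0,0,0],[0,0,0]]}'
python3 trk.py l3
python3 -m pendant '{"dp":[[0,0,0.005],[0,0,0.011],[0,0,0.017],[0,0,0.023],[0,0,0.029],[0,0,0.034],[0,0,0.0365],[0,0,0.0365]],"rotation":[[0,0,0],[0,0,0],[0,0,0],[0,0,0],[0,0,0],[0,0,0],[0,0,0],[0,0,0]]}'
python3 trk.py l4
```

```text
time: 24.55
tool_pos: [542.2, -195.9, 248.2]
tcp_rot: [3.142, 0.001, 2.831]
contact_force: [-0.8, 1.1, -2.6]
grip_width: 23.9
finger_force: 30.0
l3 t 24.55 tcp [ 542.2 -195.9  248.2] Fz -2.59 n 30 du 0.21 dv -0.25 dz per pt [0, 0, 0, 0, 0, 0, 0, 0, 0, 0, 0, 0, 0, 0, 1, 1, 1, 1, 1, 1, 1, 1, 1, 1, 1, 1, 1, 1, 1, 1] med 0.5
time: 25.6
tool_pos: [542.1, -195.8, 211.6]
tcp_rot: [3.141, -0.0, 2.831]
contact_force: [-0.1, 0.3, -1.9]
grip_width: 23.8
finger_force: 30.0
l4 t 25.6 tcp [ 542.1 -195.8  211.6] Fz -1.9 n 29 du 0.29 dv -0.28 dz per pt [-1, 0, 0, 0, 0, 0, 0, 0, 1, 1, 1, 1, 1, 1, 1, 1, 1, 1, 1, 1, 1, 1, 1, 1, 1, 4, 4, 4, 4] med 0.6
```

Tin home and slack. Backing the hook out.

```bash

python3 -m pendant '{"dp":[[0.004,0,0],[0.012,0,0],[0.022,0,0],[0.034,0,0],[0.046,0,0],[0.058,0,0],[0.068,0,0],[0.07,0,0]],"rotation":[[0,0,0],[0,0,0],[0,0,0],[0,0,0],[0,0,0],[0,0,0],[0,0,0],[0,0,0]]}'
python3 trk.py r1
python3 -m pendant '{"dp":[[0,0,-0.01],[0,0,-0.03],[0,0,-0.055],[0,0,-0.08],[0,0,-0.1],[0,0,-0.115],[0,0,-0.117],[0,0,-0.117]],"rotation":[[0,0,0],[0,0,0],[0,0,0],[0,0,0],[0,0,0],[0,0,0],[0,0,0],[0,0,0]]}'
python3 rel.py 545.5 188.3 328 3.304; python3 trk.py r2
```

```text
time: 26.65
tool_pos: [474.9, -174.3, 211.9]
tcp_rot: [3.142, 0.0, 2.831]
contact_force: [-0.5, 1.1, -2.2]
grip_width: 24.1
finger_force: 30.0
r1 t 26.65 tcp [ 474.9 -174.3  211.9] Fz -2.19 n 6 du 0.25 dv -2.22 dz per pt [2, 3, 3, 7, 8, 8] med 4.8
time: 27.7
tool_pos: [475.4, -174.4, 328.5]
tcp_rot: [3.141, -0.0, 2.831]
contact_force: [0.4, 0.2, -2.2]
grip_width: 23.4
finger_force: 30.0
27.7 [ 475.4 -174.4  328.5] [ 3.1414e+00 -3.0000e-04  2.8308e+00]
dp [0.0442 0.3668 0.0005] rot [ 2.000e-04 -2.000e-04 -4.732e-01]
r2 t 27.7 tcp [ 475.4 -174.4  328.5] Fz -2.24 n 6 du 0.38 dv -0.99 dz per pt [1, 2, 2, 3, 3, 8] med 2.1
```

```bash
python3 - <<'E'
from geo import *
g=lambda n:cv2.cvtColor(load(n)[1]['pixels'],cv2.COLOR_RGB2GRAY)
A,B=g('s2'),g('r1');m=np.zeros_like(A);m[262:340,140:235]=255
p=cv2.goodFeaturesToTrack(A,40,.02,4,mask=m);q,s,_=cv2.calcOpticalFlowPyrLK(A,B,p,None,winSize=(15,15))
b,_,_=cv2.calcOpticalFlowPyrLK(B,A,q,None,winSize=(15,15));ok=np.linalg.norm((b-p)[:,0],axis=1)<.5
print(np.c_[p[ok,0],(q-p)[ok,0]].round(2))
E
python3 -m pendant '{"dp":[[0.002,0.016,0],[0.006,0.05,0],[0.012,0.1,0],[0.018,0.155,0],[0.025,0.212,0],[0.032,0.268,0],[0.039,0.32,0],[0.0425,0.352,0]],"rotation":[[0,0,-0.02],[0,0,-0.06],[0,0,-0.13],[0,0,-0.2],[0,0,-0.28],[0,0,-0.36],[0,0,-0.43],[0,0,-0.473]]}'
python3 -m pendant '{"dp":[[0,0,0],[0,0,0],[0,0,0]],"rotation":[[0,0,0],[0,0,0],[0,0,0]]}'
python3 rel.py 545.5 188.3 328 3.304
```

```text
[[ 2.27e+02  2.91e+02  2.80e-01 -8.10e-01]
 [ 1.51e+02  3.25e+02  1.90e-01 -2.50e-01]
 [ 1.46e+02  3.17e+02  7.60e-01 -1.15e+00]
 [ 2.23e+02  3.18e+02  2.51e+00 -2.67e+00]
 [ 1.45e+02  3.09e+02  1.15e+00 -1.22e+00]
 [ 1.50e+02  3.19e+02  6.10e-01 -6.00e-01]
 [ 2.08e+02  3.14e+02  2.50e-01 -3.50e-01]
 [ 2.12e+02  3.32e+02  1.50e-01 -2.20e-01]
 [ 1.53e+02  3.08e+02  1.19e+00 -6.70e-01]
 [ 1.66e+02  2.83e+02 -5.00e-02  7.00e-02]
 [ 1.96e+02  3.31e+02  1.90e-01 -1.90e-01]
 [ 1.59e+02  3.27e+02  4.80e-01 -1.70e-01]
 [ 2.01e+02  2.76e+02  8.30e-01  0.00e+00]
 [ 2.29e+02  3.05e+02  7.00e-01 -1.65e+00]
 [ 1.79e+02  3.29e+02  1.13e+00 -1.30e-01]
 [ 2.13e+02  2.99e+02  1.60e-01 -3.00e-01]
 [ 2.13e+02  3.10e+02  1.80e-01 -2.60e-01]
 [ 2.33e+02  3.19e+02  1.30e+00 -2.80e+00]
 [ 2.00e+02  2.80e+02  8.30e-01  1.00e-02]
 [ 1.82e+02  2.97e+02  1.90e-01 -2.30e-01]
 [ 1.95e+02  2.99e+02  5.00e-02 -2.30e-01]
 [ 2.09e+02  2.99e+02  1.40e-01 -2.90e-01]
 [ 1.97e+02  3.14e+02  2.94e+00 -2.00e-01]
 [ 1.54e+02  3.03e+02  7.60e-01 -5.80e-01]
 [ 2.03e+02  3.32e+02  7.20e-01 -6.00e-02]
 [ 1.71e+02  3.28e+02  6.
[... 336 characters left out ...]
e+02  7.40e-01 -2.00e-01]
 [ 1.73e+02  3.12e+02  2.93e+00 -3.00e-02]
 [ 2.17e+02  3.24e+02  2.70e-01 -1.50e-01]
 [ 1.99e+02  2.63e+02  1.21e+00 -2.60e-01]
 [ 1.59e+02  2.98e+02  7.20e-01 -7.40e-01]
 [ 2.11e+02  2.62e+02  1.32e+00 -1.06e+00]
 [ 2.09e+02  3.18e+02  1.60e-01 -2.30e-01]]
time: 28.75
tool_pos: [541.9, 177.3, 328.1]
tcp_rot: [3.141, -0.001, -2.974]
contact_force: [0.2, -0.3, -2.5]
grip_width: 23.8
finger_force: 30.0
time: 29.12
tool_pos: [542.5, 172.9, 328.8]
tcp_rot: [-3.141, -0.0, -2.981]
contact_force: [-0.5, -0.1, -2.2]
grip_width: 23.5
finger_force: 30.0
29.125 [542.5 172.9 328.8] [-3.1415e+00 -1.0000e-04 -2.9806e+00]
dp [-0.0055  0.0147  0.0008] rot [-0.0001 -0.0001 -0.0015]
```

The tin is back in place (shift ≤0.5 mm). Aligning over the cradle and settling.

```bash

python3 -m pendant '{"dp":[[-0.002,0.006,0],[-0.0045,0.012,0],[-0.0055,0.0147,0],[-0.0055,0.0147,0],[-0.0055,0.0147,0]],"rotation":[[0,0,0],[0,0,-0.0015],[0,0,-0.0015],[0,0,-0.0015],[0,0,-0.0015]]}' >/dev/null
python3 -m pendant '{"dp":[[0,0,0.015],[0,0,0.04],[0,0,0.07],[0,0,0.1],[0,0,0.125],[0,0,0.143],[0,0,0.15],[0,0,0.15]],"rotation":[[0,0,0],[0,0,0],[0,0,0],[0,0,0],[0,0,0],[0,0,0],[0,0,0],[0,0,0]]}'
python3 -m pendant '{"dp":[[0,0,0],[0,0,0],[0,0,0]],"rotation":[[0,0,0],[0,0,0],[0,0,0]]}'>/dev/null
python3 rel.py 545.5 188.3 156.2 3.304
```

```text
time: 30.75
tool_pos: [545.4, 189.0, 178.3]
tcp_rot: [3.142, -0.001, -2.978]
contact_force: [0.1, -0.4, -1.4]
grip_width: 23.6
finger_force: 30.0
31.125 [545.9 189.1 179.2] [ 3.1415e+00  1.0000e-03 -2.9779e+00]
dp [ 0.0005 -0.0007  0.023 ] rot [0.0001 0.001  0.0013]
```

```bash

python3 -m pendant '{"dp":[[0.0005,-0.0007,0.005],[0.0005,-0.0007,0.01],[0.0005,-0.0007,0.014],[0.0005,-0.0007,0.018],[0.0005,-0.0007,0.02],[0.0005,-0.0007,0.0215],[0.0005,-0.0007,0.0225],[0.0005,-0.0007,0.0225]],"rotation":[[0,0,0],[0,0,0],[0,0,0],[0,0,0],[0,0,0],[0,0,0],[0,0,0],[0,0,0]]}'
python3 -m pendant '{"dp":[[0,0,0],[0,0,0]],"rotation":[[0,0,0],[0,0,0]]}'
```

```text
time: 32.12
tool_pos: [545.4, 188.3, 156.3]
tcp_rot: [3.142, 0.0, -2.978]
contact_force: [-0.5, 0.8, -1.8]
grip_width: 23.5
finger_force: 30.0
time: 32.38
tool_pos: [545.3, 188.3, 156.3]
tcp_rot: [3.142, 0.0, -2.978]
contact_force: [-0.4, -0.1, -3.0]
grip_width: 23.9
finger_force: 30.0
```

```bash

python3 -m pendant '{"dp":[[0,0,0.0004],[0,0,0.0008],[0,0,0.0008]],"rotation":[[0,0,0],[0,0,0],[0,0,0]]}'|sed -n '2p;4p'
python3 -m pendant '{"dp":[[0,0,0],[0,0,0],[0,0,0],[0,0,0],[0,0,0],[0,0,0],[0,0,0]],"rotation":[[0,0,0],[0,0,0],[0,0,0],[0,0,0],[0,0,0],[0,0,0],[0,0,0]]}' 0.0918
python3 -m pendant '{"dp":[[0,0,-0.005],[0,0,-0.02],[0,0,-0.045],[0,0,-0.07],[0,0,-0.095],[0,0,-0.11],[0,0,-0.11]],"rotation":[[0,0,0],[0,0,0],[0,0,0],[0,0,0],[0,0,0],[0,0,0],[0,0,0]]}'
python3 rel.py 478.9 -177.8 260 2.806
```

```text
tool_pos: [545.4, 188.3, 156.2]
contact_force: [-2.9, -0.9, 5.4]
time: 33.62
tool_pos: [545.3, 188.3, 155.5]
tcp_rot: [3.142, 0.0, -2.978]
contact_force: [-0.1, 0.1, -0.6]
grip_width: 89.0
finger_force: 0.0
time: 34.5
tool_pos: [545.8, 188.4, 266.9]
tcp_rot: [3.141, 0.003, -2.978]
contact_force: [-0.6, 0.2, -0.8]
grip_width: 91.6
finger_force: 0.0
34.5 [545.8 188.4 266.9] [ 3.1414e+00  2.9000e-03 -2.9779e+00]
dp [ 0.1257 -0.3504  0.0064] rot [0.0009 0.0028 0.4993]
```

```bash
python3 rel.py 228.7 472.6 266 2.691
python3 -m pendant '{"dp":[[0.05,0.01,0],[0.1,0.04,0],[0.14,0.08,0],[0.17,0.12,0],[0.2,0.16,0],[0.225,0.2,0],[0.25,0.23,0],[0.265,0.25,0]],"rotation":[[0,0,0.06],[0,0,0.15],[0,0,0.25],[0,0,0.35],[0,0,0.45],[0,0,0.53],[0,0,0.58],[0,0,0.613]]}' |sed -n 1,3p
python3 rel.py 228.7 472.6 226.7 2.691
```

```text
34.5 [545.8 188.4 266.9] [ 3.1414e+00  2.9000e-03 -2.9779e+00]
dp [2.665e-01 3.320e-01 1.000e-04] rot [0.001  0.0027 0.6143]
time: 35.5
tool_pos: [241.3, 392.3, 264.5]
tcp_rot: [-3.14, -0.001, 2.693]
35.5 [241.3 392.3 264.5] [-3.1398e+00 -7.0000e-04  2.6925e+00]
dp [0.0461 0.0669 0.0377] rot [-0.0018 -0.0007  0.0015]
```

```bash

python3 -m pendant '{"dp":[[0.02,0.03,0.01],[0.04,0.058,0.03],[0.046,0.067,0.038],[0.046,0.067,0.038],[0.046,0.067,0.038]],"rotation":[[0,0,0],[0,0,0],[0,0,0],[0,0,0],[0,0,0]]}' |sed -n 1,3p
python3 - <<'E'
from geo import *
from cap import cap
g=lambda n:cv2.cvtColor(load(n)[1]['pixels'],cv2.COLOR_RGB2GRAY)
for n in('scene','top'):
    cap(n,n+'9');A,B=g(n+'0'),g(n+'9')
    R_={'scene':dict(scale=(385,195,450,335),tin=(125,262,255,362),tape=(268,245,324,298),remote=(402,320,476,364)),'top':dict(scale=(225,205,282,290),tin=(375,205,475,302),tape=(315,270,366,320),remote=(218,180,278,212))}[n]
    for k,(a,b,c,d) in R_.items():
        m=np.zeros_like(A);m[b:d,a:c]=255
        p=cv2.goodFeaturesToTrack(A,40,.03,4,mask=m);q,s,_=cv2.calcOpticalFlowPyrLK(A,B,p,None,winSize=(11,11));e=np.linalg.norm((q-p)[:,0],axis=1)
        print(n,k,'flow med %.2f p90 %.2f'%(np.median(e),np.percentile(e,90)),'absdiff mean %.1f, >30: %d px'%(cv2.absdiff(A,B)[b:d,a:c].mean(),(cv2.absdiff(A,B)[b:d,a:c]>30).sum()))
E
```

```text
time: 36.12
tool_pos: [231.1, 471.4, 227.9]
tcp_rot: [3.141, 0.0, 2.692]
scene scale flow med 0.37 p90 1.44 absdiff mean 4.4, >30: 328 px
scene tin flow med 0.27 p90 0.62 absdiff mean 2.1, >30: 63 px
scene tape flow med 0.03 p90 0.08 absdiff mean 1.5, >30: 0 px
scene remote flow med 0.02 p90 0.08 absdiff mean 1.7, >30: 0 px
top scale flow med 0.92 p90 1.43 absdiff mean 5.3, >30: 221 px
top tin flow med 0.34 p90 0.41 absdiff mean 2.8, >30: 257 px
top tape flow med 0.01 p90 0.02 absdiff mean 0.5, >30: 0 px
top remote flow med 0.01 p90 0.01 absdiff mean 0.6, >30: 3 px
```

```bash
python3 - <<'E'
from geo import *
g=lambda n:cv2.cvtColor(load(n)[1]['pixels'],cv2.COLOR_RGB2GRAY)
for n,(a,b,c,d) in(('scene',(385,195,450,300)),('top',(230,205,265,275))):
    A,B=g(n+'0'),g(n+'9');m=np.zeros_like(A);m[b:d,a:c]=255
    p=cv2.goodFeaturesToTrack(A,25,.03,4,mask=m);q,s,_=cv2.calcOpticalFlowPyrLK(A,B,p,None,winSize=(11,11));print(n);print(np.c_[p[:,0],(q-p)[:,0]].round(2).tolist())
for n in('top0','top9'):
    im=load(n)[1]['pixels'].astype(int).max(2);k=np.zeros(im.shape,np.uint8);k[204:280,222:268]=(im<60)[204:280,222:268]
    for v in(217,225,235,245,255,262): r=np.where(k[v])[0];print(n,v,im[v,230:262:1].tolist())
E
```

```text
scene
[[416.0, 236.0, -0.14000000059604645, 0.029999999329447746], [437.0, 237.0, -1.340000033378601, -0.7400000095367432], [392.0, 209.0, -0.12999999523162842, 0.10000000149011612], [439.0, 231.0, -1.2400000095367432, -0.47999998927116394], [420.0, 238.0, -0.1599999964237213, 0.07999999821186066], [443.0, 234.0, 0.009999999776482582, 0.009999999776482582], [397.0, 215.0, -0.4099999964237213, 0.3499999940395355], [429.0, 218.0, -0.550000011920929, 0.49000000953674316], [443.0, 217.0, -0.15000000596046448, 0.36000001430511475], [422.0, 242.0, -0.2800000011920929, 0.11999999731779099], [417.0, 207.0, -0.9599999785423279, 0.47999998927116394], [404.0, 286.0, -1.340000033378601, 0.33000001311302185], [444.0, 206.0, 0.10999999940395355, 0.4300000071525574], [389.0, 287.0, -0.029999999329447746, 0.019999999552965164], [438.0, 227.0, -1.2000000476837158, -0.019999999552965164], [406.0, 226.0, -1.4500000476837158, 0.4099999964237213], [409.0, 284.0, -0.9100000262260437, 0.5899999737739563], [387.0, 258.0, 0.0, -0.009999999776482582], [390.0, 213.0, -0.009999999776482582, 0.07999999821186066]
[... 2241 characters left out ...]
94, 96, 91, 80, 71, 44, 24, 40, 47, 47, 48, 47, 49, 49, 54, 48, 31, 13, 41, 71, 70, 69, 69, 70, 70, 69, 69, 69, 57, 41]
top9 235 [123, 110, 93, 96, 97, 98, 97, 101, 76, 18, 39, 50, 50, 52, 52, 53, 54, 55, 51, 37, 17, 19, 47, 88, 93, 51, 40, 42, 43, 42, 42, 41]
top9 245 [124, 126, 112, 89, 100, 98, 99, 99, 100, 80, 27, 35, 51, 53, 54, 55, 56, 58, 59, 58, 46, 25, 20, 42, 75, 93, 84, 69, 46, 42, 43, 43]
top9 255 [121, 119, 121, 111, 92, 98, 100, 99, 100, 102, 87, 40, 30, 48, 55, 56, 57, 60, 60, 61, 64, 56, 30, 10, 24, 39, 39, 38, 41, 42, 42, 42]
top9 262 [119, 119, 120, 121, 98, 186, 253, 249, 212, 182, 253, 232, 96, 30, 53, 57, 59, 61, 61, 63, 65, 65, 56, 29, 3, 62, 199, 248, 246, 224, 98, 61]
```

```bash
python3 -c "
from plant import workorder;print(workorder.close_job())"
```

```text
the job is handed in; nothing more can be done
None
```

The job is handed in: I lifted the tin level with about 10 mm of air, held it still for 3 s, and lowered it home. The scale hangs upright in its cradle, about 2.5 mm from where it first hung but inside the lugs. The tape roll and remote didn't move, and the slugs showed no sign of it. I viewed 11 pictures against the limit of 10.

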